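Snap the marble pail onto the rack's iron loop

ROBOT

A 7-joint arm with a two-finger parallel gripper is mounted at the origin on the work surface. World frame = base frame: x ahead of the robot, y to its left, z up, the work surface at z = 0. Lengths are in m, angles in rad, forces in N, time in s.
With the tool pointing down it reaches from about 0.4 to 0.85 m from the base axis. Payload 4.5 kg.
Tool frame: the origin (TCP) lies between the finger pads; the fingertips stand r.tip_reach ahead of it and the grasp point (between the pads) lies 6 mm ahead of it (r.tip_reach is the distance from the TCP to the fingertips, in m); z points along the fingers, y is the line along which they close (so a half turn about z gives the same grasp; the last joint's range is limited). The gripper opens to 88 mm and grips with 3 to 60 N. Pads are 18 mm wide; open, the fingers measure 123 mm over their backs; the gripper's body (75 mm by 187 mm) begins 45 mm behind the grasp point.
Start: joints at [1.289, 0.689, -0.195, 1.565, 0.157, 0.902, -0.215], TCP at [0.194, -0.594, 0.264] pointing down, gripper open.
Joint ranges: [-3.01, 3.01], [-0.46, 2.08], [-1.47, 1.51], [0.13, 2.56], [-1, 4.14], [0.04, 2.09], [-2.66, 2.66]. Speed limits (rad/s): [2.57, 2.57, 3.14, 3.14, 3.14, 3.14, 3.14].

INTERFACE

Orientations are given as a 3x3 rotation matrix whose columns are the frame's x, y, z axes.
In Python, from plant import r gives the robot as it stands. The module is installed in compiled form; this text tells all that it offers.
- The arm moves only by the tool step_arm, never from a script. Its argument "plan" is a list of rows, each a list of 3 entries, a list of its own where there are three numbers: the shift along the world's x, y, z in m, then the turn, a rotation vector about the world's x, y, z in rad, then the closure, from -1 (fully open) to 1 (shut). A call has 1 to 20 rows; each row is the pose to reach, as a shift and turn from the pose commanded when the call began; what a row does not reach only later rows make up. A row lasts 1/12 s, in which the tool goes at most 41.7 mm and 7.16 degrees, less where a joint would pass 70% of its speed; a pose out of reach is approached as far as the arm can. A call with a gripper value outside its range is refused whole. The fingers move at their own pace and stop on an object; "squeeze" is the grip in N (left out, the last holds). Time passes only in rows, so rows that repeat a pose let the fingers close. It gives the time, the measured TCP pose, the force, the opening and the grip force at its end, in the units of the state.
- r.get_obs(): the state, without advancing time (a new reading comes with each control period).
- r.snapshot(name): name is "side" or "top" or "wrist"; returns the picture (480x640x3 uint8, red, green, blue); there is no depth.
- r.camera_params(name): a dict with "fx", "fy", "cx", "cy" (pixels), "k1" (the pictures are not rectified: a ray, as slopes to the right and down, at radius r is drawn at 1 + k1 r^2 times it, then the intrinsics apply), "cam_to_world" (4x4, takes a point from camera to world coordinates). Camera axes: x right, y down, z forward; pixel columns grow to the right and rows downward; lengths in m; the calibration is good to about 2 mm. A picture is of the moment at which its call begins: read the wrist's pose just before it. camera_params takes no time and is no camera call; for the wrist camera it gives the pose at the moment of the call.
- r.job_done(): hands the job in; it is judged then, once.
The state is a dict: "time_s": time; "joint_positions": joint angles; "qvel": joint speeds; "tau": joint torques, N m; "ee_pos": TCP position; "tcp_rot": TCP orientation; "force": force on the tool from outside, world axes, zero at the start; "wrist_torque": the same for the moment, N m; "finger_gap": finger opening in m; "gripper_force": force on a finger pad.
Only numpy, scipy, OpenCV 4.12 (cv2) and the standard library are available. Lean on these libraries where they do the work, as an engineer would, in place of code of your own. Each camera call takes 0.05 s, during which the arm holds its last target. There are 200 camera calls.

TASK

Carry the tin pail of clay marbles by its wooden grip to the oak sorting rack and hang it on the rack's iron loop: press the sprung gate of the pail's snap hook against the loop's front bar until the bar is inside the hook and the gate has sprung shut, then lower the pail gently until the loop carries it, and let go. Feel your way and do not force the loop (some 16 N would start it out of the old oak), keep the marbles in the pail, and leave everything else where it is.

Things in the scene. Friction and masses are not known exactly. Their poses are not given: they have to be found in the camera images.
- pail: Loose tin pail, 96 mm wide at the rim, 85 mm high, three clay marbles in it, 0.28 to 0.45 kg in all. Over it an iron bail, a steel snap hook and a flat oak grip, 222 mm high over all. Origin: centre of its underside, z up. The hook is an upright oval of 9 mm round bar in the pail's x-z plane, centred over the pail: spine at x = -14 mm, gate at x = +14 mm, 19 mm wide inside.
- pail_grip (a point): Where to grip: in the flat oak grip on top of the pail's hook, 207 mm above the pail's underside. The grip is 40 mm long (pail x), 16 mm thick (pail y) and stands from 186 to 222 mm height. Take it from above with the fingers closing along the pail's y.
- pail_bow (a point): On the pail's axis, 173.5 mm above its underside: where the centre of an 8 mm bar lies when it sits at the top of the hook's bow. The bow is a half circle about a point 5.5 mm lower; its underside is at 177.5 mm.
- hook_nose (a point): Lowest point of the round end of the hook's nose, at pail x = 14 mm, 161.5 mm above the pail's underside; the shut gate ends against it. To get behind the nose, into the bow, a bar of 8 mm pressed against the gate must go in about 15 mm from first touch; from about 17 to 20 mm on, the gate is hard against the spine.
- gate_pivot (a point): Hinge of the gate, at pail x = 14 mm, 128 mm above the pail's underside. The gate, 5 mm thick, stands straight up from it to the nose. Press the bar on it 20 to 27 mm above this hinge. Then, as the pail goes down, the bar slides up over the gate's end into the bow and the gate springs shut below it, once the bar's centre is about 37 mm above the hinge.
- gate (a joint): Angle of the snap hook's sprung gate: 0 shut, growing to at most 0.74 as it is pushed inwards (towards the pail's -x; it does not swing outwards). Pressed 20 to 27 mm above its hinge it gives way at 2 to 3 N and needs about 5 N when well open.
- rack: The fixed oak sorting rack, 0.5 m wide, its post 0.26 m and its shelves 0.19 m high. Origin: at the foot of the front face of its middle post (60 mm wide); x points from the front into the rack, so the robot's side is -x; z up.
- rack_bore (a point): On the front face of the rack's middle post, 192 mm above its foot: here the iron screw loop enters the wood. The loop, closed and rigid, of 8 mm round iron, 40 x 40 mm over bar centres, rises out of the face at 12 degrees. Its front bar runs level along the rack's y, straight for 28 mm, centred on this point's y. It is screwed in to an unknown depth.
- loop_mid (a point): Point fixed to the rack, 81 mm in front of the post and 209 mm above the rack's foot: the middle of the places where the centre of the loop's front bar can be. The true centre lies on the 12 degree slope through this point, up to 15 mm further out and up (14.7 mm towards rack -x, 3.1 mm up) or as much further in and down, as the loop is screwed in. Find it by touch or by eye.
- pail_in (a point): Centre of the pail's inner floor, 4 mm above its underside.
- marble0_center (a point): Centre of a clay marble, 22 mm across, in the pail.
- marble1_center (a point): Centre of the second clay marble in the pail, 22 mm.
- marble2_center (a point): Centre of the third clay marble in the pail, 22 mm.
- bowl: Celadon bowl, 110 mm wide, 50 mm high, bystander; origin under its centre.
- cup: Aluminium cup, 72 mm wide, 75 mm high, bystander; origin under its centre.
- dice: Bone dice cube, 18 mm, bystander; origin under its centre.
- brush: Brush, 170 mm long, lying, bystander.
There are look-alikes about, which are no part of the job. Of the things that look like the pail, take the one that is farthest from the robot's base at the start.

How it is judged:
By the outcome, as a careful person would: the job done as asked, in the order asked, and still so for the second after the job is handed in, with the robot touching nothing.
It also fails if it takes over 51 s, if anything falls off the work surface, if the arm or the gripper's body presses on something with over 40 N, if the wrist force passes 120 N, or if a joint passes its speed limit or range.

## Working session

There is one attempt and no reset: what is moved stays moved. The work goes in short steps, Python scripts to look and compute and a tool call to move; the robot and the scene stay as the last step left them, time stands still between calls to the robot, and variables do not carry over. Pictures are saved under pics/ and viewed, at most 10 in all, crops included, and the job is handed in when it is done.

Besides the shell and the picture viewer there is one more tool, called after "Call:" as name(argument=value, ...), one argument or row to a line, values as JSON. step_arm: Moves the arm, as the interface text tells. Its arguments: {"type":"object","properties":{"plan":{"type":"array"},"squeeze":{"type":"number"}},"required":["plan"]}

```bash
mkdir -p pics
cat > h.py <<'E'
import numpy as np, cv2
from plant import r
def ray(p,u,v):
    K=np.array([[p["fx"],0,p["cx"]],[0,p["fy"],p["cy"]],[0,0,1.]])
    # drawn = ray*(1+k1 r^2)
    x,y=cv2.undistortPoints(np.array([[[u,v]]],float),K,np.array([p["k1"],0,0,0.]))[0,0]
    T=np.array(p["cam_to_world"]); d=T[:3,:3]@np.array([x,y,1]); return T[:3,3],d/np.linalg.norm(d)
def atz(p,u,v,z):
    o,d=ray(p,u,v); return o+d*(z-o[2])/d[2]
def tri(obs):
    A=0;b=0
    for p,u,v in obs:
        o,d=ray(p,u,v);M=np.eye(3)-np.outer(d,d);A=A+M;b=b+M@o
    x=np.linalg.solve(A,b); res=[np.linalg.norm((np.eye(3)-np.outer(d,d))@(x-o)) for o,d in [ray(*q) for q in obs]]
    return x,res
def proj(p,X):
    T=np.array(p["cam_to_world"]);c=T[:3,:3].T@(np.array(X)-T[:3,3]);a=c[:2]/c[2];a=a*(1+p["k1"]*(a@a))
    return a*[p["fx"],p["fy"]]+[p["cx"],p["cy"]]
def snap(n,f):
    im=r.snapshot(n); cv2.imwrite(f,im[:,:,::-1]); return im
E
python3 - <<'E'
from h import *
for n in("side","top"):
    snap(n,f"pics/{n}0.png"); p=r.camera_params(n); print(n,p["fx"],p["k1"],np.round(p["cam_to_world"],3).tolist())
o=r.get_obs();print(o["time_s"],o["ee_pos"],np.round(o["tcp_rot"],3),o["force"],r.tip_reach)
E
```

```text
side 493.57267607673197 -0.11750896067990568 [[-0.716, -0.53, 0.455, -0.09], [-0.698, 0.561, -0.445, 0.463], [-0.019, -0.636, -0.771, 1.038], [0.0, 0.0, 0.0, 1.0]]
top 433.8200183917418 -0.007472446237311853 [[-0.015, -0.987, 0.163, 0.273], [-1.0, 0.014, -0.008, -0.019], [0.005, -0.163, -0.987, 1.244], [0.0, 0.0, 0.0, 1.0]]
0.1 [ 0.19390441 -0.59361925  0.26301272] [[ 0.951  0.311 -0.001]
 [ 0.311 -0.951  0.001]
 [-0.    -0.002 -1.   ]] [-0.07017196 -0.49674779 -0.55478639] 0.025
```

View pics/side0.png

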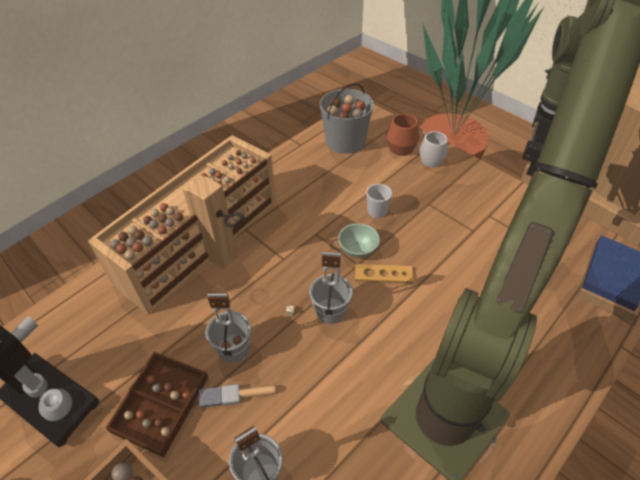

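View pics/top0.png

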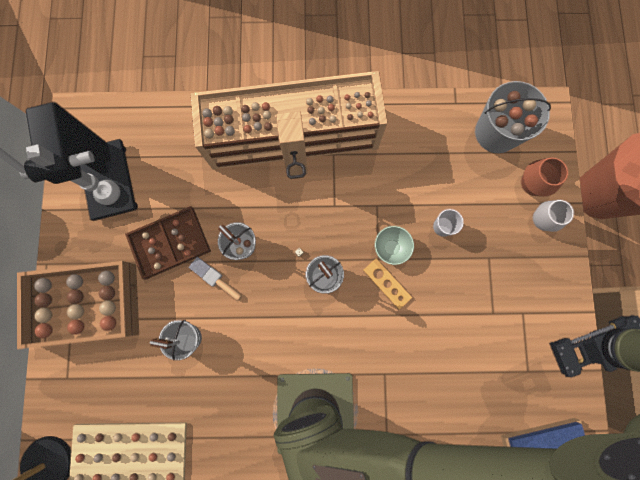

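Side view: pails at (229,335), (330,298) and (255,458); the rack loop is at (233,217). Top view: the same pails at (237,242), (324,274) and (179,340), and the loop at (295,168). Next I compute their distances from the base and enlarge the details.

Run:
```python
from h import *
p=r.camera_params("top")
for u,v in((237,242),(324,274),(179,340)):
    x=atz(p,u,v,.085);print((u,v),x.round(3),np.linalg.norm(x[:2]))
s=cv2.imread("pics/side0.png");t=cv2.imread("pics/top0.png")
R=lambda im,x,y,w,h:cv2.resize(im[y:y+h,x:x+w],(400,300),interpolation=cv2.INTER_CUBIC)
a=np.vstack([np.hstack([R(s,189,280,80,60+0),R(t,197,210,80,60)]),np.hstack([R(s,170,170,100,75),R(t,245,130,80,60)])])
cv2.imwrite("pics/c1.png",a)
```

```text
(237, 242) [0.457 0.203 0.085] 0.5003805252920572
(324, 274) [ 0.368 -0.031  0.085] 0.3687776158245298
(179, 340) [0.201 0.35  0.085] 0.40340322620177
```

View pics/c1.png

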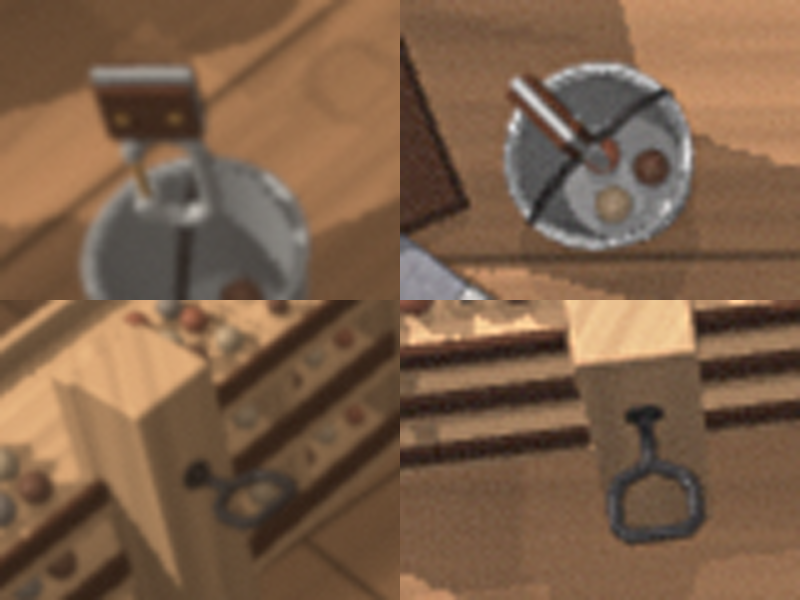

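Of the look-alikes at top-view pixels (237,242), (324,274) and (179,340), the first is the one meant: it's farthest from the base (0.50 m against 0.37 and 0.40). The crop confirms it. It has marbles and a flat oak grip, and the brass gate is on the grip's upper-left end in the top view, so pail +x points to about +45°. The loop's front bar is at top pixel (296.7,176.8) and side pixel (238,222.5).

I'll go above the pail and look with the wrist camera, and triangulate the loop.

Call:
step_arm(
  plan=[
    [[0.03,0.02,0.04],[0,0,0],-1],
    [[0.05,0.05,0.08],[0,0,0.1],-1],
    [[0.06,0.08,0.12],[0,0,0.2],-1],
    [[0.08,0.11,0.15],[0,0,0.3],-1],
    [[0.243,0.797,0.15],[0,0,0.49],-1],
    [[0.243,0.797,0.15],[0,0,0.49],-1],
    [[0.243,0.797,0.15],[0,0,0.49],-1],
    [[0.243,0.797,0.15],[0,0,0.49],-1],
    [[0.243,0.797,0.15],[0,0,0.49],-1],
    [[0.243,0.797,0.15],[0,0,0.49],-1],
    [[0.243,0.797,0.15],[0,0,0.49],-1],
    [[0.243,0.797,0.15],[0,0,0.49],-1],
    [[0.243,0.797,0.15],[0,0,0.49],-1],
    [[0.243,0.797,0.15],[0,0,0.49],-1],
    [[0.243,0.797,0.15],[0,0,0.49],-1],
    [[0.243,0.797,0.15],[0,0,0.49],-1],
    [[0.243,0.797,0.15],[0,0,0.49],-1],
    [[0.243,0.797,0.15],[0,0,0.49],-1],
    [[0.243,0.797,0.15],[0,0,0.49],-1],
    [[0.243,0.797,0.15],[0,0,0.49],-1],
  ],
)

```text
time_s: 1.77
ee_pos: [0.4211, 0.141, 0.4113]
tcp_rot: [[0.693, 0.721, -0.0], [0.721, -0.693, -0.001], [-0.001, 0.0, -1.0]]
force: [0.8, -0.8, -0.0]
finger_gap: 0.0882
gripper_force: 0.0
```

Run:
```python
from h import *
t=r.camera_params("top");s=r.camera_params("side")
print("bar",tri([(t,296.7,176.8),(s,238,222.5)]))
for z in(.206,.209,.212):print(atz(t,296.7,176.8,z).round(4))
print("barends",atz(t,289.4,177.6,.209),atz(t,304,176,.209))
a=atz(t,192,95,.19);b=atz(t,380,73,.19);print("rackyaw back",np.arctan2(*(a-b)[[1,0]])-np.pi/2)
w=r.camera_params("wrist");print(w);snap("wrist","pics/w1.png")
o=r.get_obs();print(o["ee_pos"],o["tcp_rot"].round(3),o["joint_positions"].round(2),o["time_s"],o["qvel"].round(2))
```

```text
bar (array([0.6013605 , 0.03544718, 0.2036179 ]), [np.float64(0.0009753366144590864), np.float64(0.0009753366144590794)])
[0.5998 0.0347 0.206 ]
[0.5989 0.0345 0.209 ]
[0.5979 0.0344 0.212 ]
barends [0.59707724 0.05258821 0.209     ] [0.60070465 0.0164425  0.209     ]
rackyaw back 0.11334589852572075
{'fx': 348.8476282238983, 'fy': 348.8476282238983, 'cx': 319.1608911467156, 'cy': 237.23792695954188, 'k1': -0.0472693092602513, 'cam_to_world': array([[ 0.72153914, -0.66682097, -0.1863627 ,  0.46893822],
       [-0.69237266, -0.69445491, -0.19583787,  0.19179231],
       [ 0.00116831,  0.27033713, -0.96276501,  0.53198718],
       [ 0.        ,  0.        ,  0.        ,  1.        ]])}
[0.42210002 0.1511369  0.41229999] [[ 0.684  0.729  0.003]
 [ 0.729 -0.684  0.009]
 [ 0.009 -0.004 -1.   ]] [ 0.05  0.32 -0.67  1.82  0.22  1.07 -1.46] 1.8167 [ 0.09 -0.05 -0.01  0.07 -0.05 -0.03  0.22]
```

View pics/w1.png

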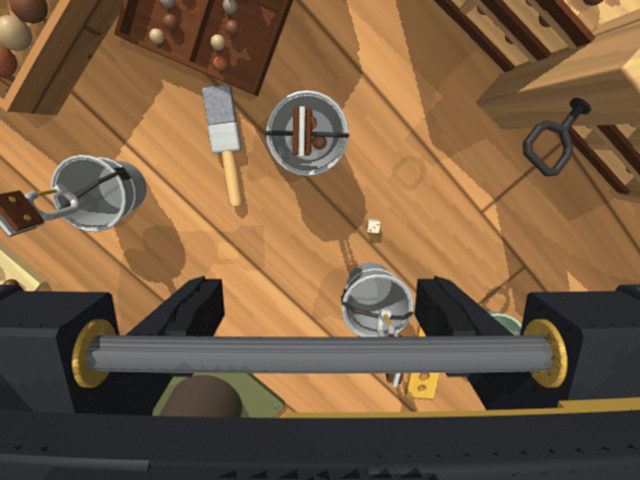

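The wrist view shows the target pail at (307,133) with its grip upright in the picture at about (302,131), and the loop at (550,148). The arm was still settling, so I'll take a fresh picture and crop it.

Run:
```python
from h import *
import json
r.snapshot("wrist");o=r.get_obs();w=r.camera_params("wrist");im=snap("wrist","pics/w2.png")
print(o["ee_pos"],o["qvel"].round(3))
json.dump({k:np.array(v).tolist() for k,v in w.items()},open("w2.json","w"))
b=im[:,:,::-1]
a=np.hstack([cv2.resize(b[83:183,255:355],(400,400),interpolation=cv2.INTER_CUBIC),cv2.resize(b[85:185,500:600],(400,400),interpolation=cv2.INTER_CUBIC)])
cv2.imwrite("pics/c2.png",a)
```

```text
[0.421346   0.14697275 0.41183617] [ 0.093 -0.032  0.082  0.076  0.015  0.027  0.082]
```

View pics/c2.png

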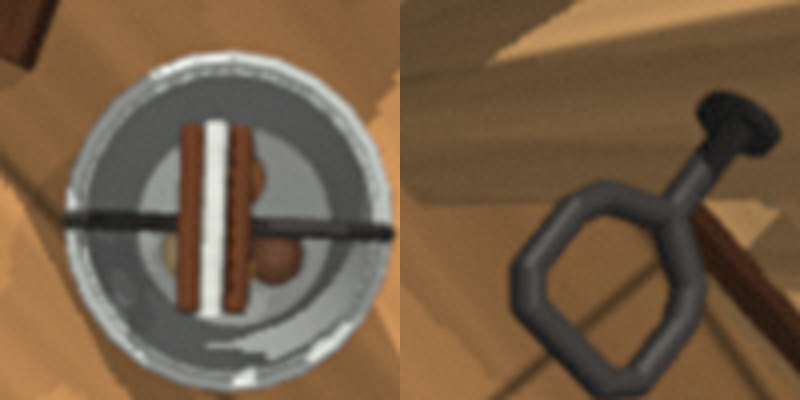

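Run:
```python
from h import *
import json
w=json.load(open("w2.json"));t=r.camera_params("top");s=r.camera_params("side")
for e in((308.75,137.25),(309.4,113.5),(307.4,162)):print("grip",atz(w,*e,.222).round(4))
d=atz(w,309.4,113.5,.222)-atz(w,307.4,162,.222);print("yaw",np.arctan2(d[1],d[0]),np.linalg.norm(d))
print("rim",atz(w,255+229/4,83+219/4,.085).round(4), "bail", )
B=(w,542,169)
print("bar",tri([B,(t,296.7,176.8),(s,238,222.5)]),tri([B,(t,296.7,176.8)]),atz(w,542,169,.209))
a=atz(w,500+130/4,85+290/4,.209);b=atz(w,500+210/4,85+387/4,.209);d=a-b;print("baryaw",np.arctan2(d[1],d[0])-np.pi/2,np.linalg.norm(d))
c=r.camera_params("wrist");print(np.abs(np.array(c["cam_to_world"])-np.array(w["cam_to_world"])).max())
```

```text
grip [0.4639 0.207  0.222 ]
grip [0.4777 0.2207 0.222 ]
grip [0.4486 0.1926 0.222 ]
yaw 0.7683636880328586 0.04050324940469802
rim [0.4647 0.2077 0.085 ] bail
bar (array([0.60399912, 0.03535471, 0.20155509]), [np.float64(0.002831393877896666), np.float64(0.0026670245473524577), np.float64(0.00042869692143121367)]) (array([0.60423657, 0.03546468, 0.2009974 ]), [np.float64(0.0027384311739564538), np.float64(0.0027384311739563913)]) [0.60380113 0.0394527  0.209     ]
baryaw 0.05214761718096317 0.031858229850763524
0.0040394349760281
```

Call:
step_arm(
  plan=[
    [[0,0,0],[0,0,0],-1],
    [[0,0,0],[0,0,0],-1],
  ],
)

```text
time_s: 2.08
ee_pos: [0.421, 0.1374, 0.4109]
tcp_rot: [[0.694, 0.72, -0.001], [0.72, -0.694, -0.002], [-0.002, 0.0, -1.0]]
force: [0.7, 0.6, 0.4]
finger_gap: 0.0883
gripper_force: 0.0
```

The grip is at (0.464, 0.207) with yaw 0.768. I'll move over it, descend and close.

Call:
step_arm(
  plan=[
    [[0.02,0.033,-0.01],[0,0,-0.036],-1],
    [[0.043,0.0695,-0.03],[0,0,-0.036],-1],
    [[0.043,0.0695,-0.06],[0,0,-0.036],-1],
    [[0.043,0.0695,-0.09],[0,0,-0.036],-1],
    [[0.043,0.0695,-0.12],[0,0,-0.036],-1],
    [[0.043,0.0695,-0.145],[0,0,-0.036],-1],
    [[0.043,0.0695,-0.165],[0,0,-0.036],-1],
    [[0.043,0.0695,-0.18],[0,0,-0.036],-1],
    [[0.043,0.0695,-0.19],[0,0,-0.036],-1],
    [[0.043,0.0695,-0.198],[0,0,-0.036],-1],
    [[0.043,0.0695,-0.198],[0,0,-0.036],-1],
    [[0.043,0.0695,-0.198],[0,0,-0.036],-1],
    [[0.043,0.0695,-0.198],[0,0,-0.036],-1],
  ],
  squeeze=10,
)

```text
time_s: 3.17
ee_pos: [0.4649, 0.2088, 0.2142]
tcp_rot: [[0.718, 0.696, 0.002], [0.696, -0.718, 0.001], [0.002, 0.001, -1.0]]
force: [0.2, 0.1, 0.2]
finger_gap: 0.0878
gripper_force: 0.0
```

Run:
```python
from h import *
o=r.get_obs();print(o["ee_pos"],o["force"],o["time_s"])
w=r.camera_params("wrist");im=snap("wrist","pics/w3.png");print(proj(w,[.464,.207,.222]),w["cam_to_world"].round(4).tolist())
t=snap("top","pics/t3.png")
cv2.imwrite("pics/c3.png",np.hstack([cv2.resize(im[:,:,::-1],(480,360)),cv2.resize(t[190:290,190:280,::-1],(320,360))]))
```

```text
[0.46488437 0.20880822 0.21423973] [0.23354901 0.09343856 0.23221252] 3.1667
[322.51292651 341.37468056] [[0.6959, -0.6921, -0.1915, 0.5142], [-0.7181, -0.6702, -0.1876, 0.2576], [0.0015, 0.2681, -0.9634, 0.3351], [0.0, 0.0, 0.0, 1.0]]
```

View pics/c3.png

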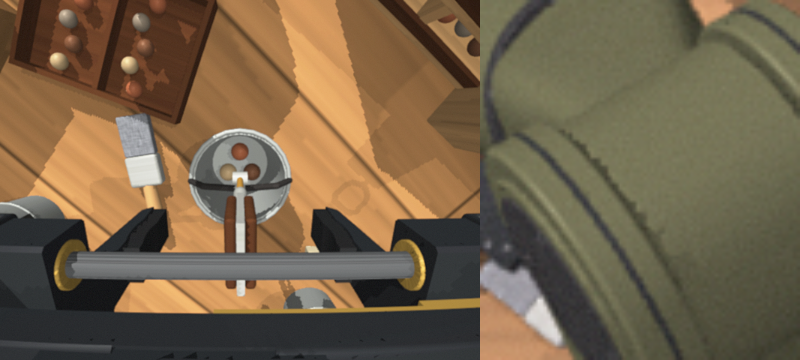

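The wrist view shows the grip centred between the open fingers (crop x≈240) and the brass gate on the camera side. I'll close and lift.

Call:
step_arm(
  plan=[
    [[0,0,0],[0,0,0],1],
    [[0,0,0],[0,0,0],1],
    [[0,0,0],[0,0,0],1],
    [[0,0,0],[0,0,0],1],
    [[0,0,0],[0,0,0],1],
    [[0,0,0],[0,0,0],1],
    [[0,0,0],[0,0,0],1],
    [[0,0,0],[0,0,0],1],
    [[0,0,0],[0,0,0],1],
    [[0,0,0],[0,0,0],1],
  ],
  squeeze=15,
)

```text
time_s: 4.1
ee_pos: [0.4643, 0.2088, 0.2134]
tcp_rot: [[0.718, 0.696, 0.0], [0.696, -0.718, -0.0], [0.0, 0.0, -1.0]]
force: [0.1, 0.8, 0.7]
finger_gap: 0.0237
gripper_force: 0.0
```

Call:
step_arm(
  plan=[
    [[0,0,0],[0,0,0],1],
    [[0,0,0],[0,0,0],1],
    [[0,0,0],[0,0,0],1],
    [[0,0,0.005],[0,0,0],1],
    [[0,0,0.015],[0,0,0],1],
    [[0,0,0.03],[0,0,0],1],
    [[0,0,0.05],[0,0,0],1],
    [[0,0,0.07],[0,0,0],1],
    [[0,0,0.085],[0,0,0],1],
    [[0,0,0.09],[0,0,0],1],
    [[0,0,0.09],[0,0,0],1],
    [[0,0,0.09],[0,0,0],1],
  ],
  squeeze=55,
)

```text
time_s: 5.1
ee_pos: [0.4639, 0.2083, 0.3031]
tcp_rot: [[0.718, 0.696, -0.001], [0.696, -0.718, -0.001], [-0.001, 0.0, -1.0]]
force: [0.7, -0.0, -4.2]
finger_gap: 0.0153
gripper_force: 55.0
```

It's held; the load is about 4.2 N. I'll bring it gently to a stage about 70 mm before the bar, with yaw turned to the rack's.

Call:
step_arm(
  plan=[
    [[0.002,-0.005,0],[0,0,-0.02],1],
    [[0.006,-0.016,0],[0,0,-0.06],1],
    [[0.012,-0.031,0],[0,0,-0.115],1],
    [[0.019,-0.049,0],[0,0,-0.18],1],
    [[0.026,-0.068,-0.004],[0,0,-0.25],1],
    [[0.033,-0.087,-0.009],[0,0,-0.32],1],
    [[0.04,-0.106,-0.014],[0,0,-0.39],1],
    [[0.047,-0.124,-0.019],[0,0,-0.46],1],
    [[0.053,-0.141,-0.024],[0,0,-0.52],1],
    [[0.059,-0.155,-0.028],[0,0,-0.57],1],
    [[0.063,-0.166,-0.031],[0,0,-0.61],1],
    [[0.066,-0.174,-0.033],[0,0,-0.64],1],
    [[0.068,-0.179,-0.035],[0,0,-0.66],1],
    [[0.068,-0.179,-0.035],[0,0,-0.66],1],
    [[0.068,-0.179,-0.035],[0,0,-0.66],1],
    [[0.068,-0.179,-0.035],[0,0,-0.66],1],
    [[0.068,-0.179,-0.035],[0,0,-0.66],1],
  ],
)

```text
time_s: 6.52
ee_pos: [0.5322, 0.031, 0.2687]
tcp_rot: [[0.994, 0.112, 0.0], [0.112, -0.994, 0.001], [0.0, -0.001, -1.0]]
force: [-0.4, 0.1, -4.0]
finger_gap: 0.0157
gripper_force: 55.0
```

Run:
```python
from h import *
import json
o=r.get_obs();w=r.camera_params("wrist");im=snap("wrist","pics/w4.png")
print(o["ee_pos"],o["tcp_rot"].round(3).tolist(),o["force"],o["wrist_torque"],o["time_s"],o["qvel"].round(3))
json.dump({k:np.array(v).tolist() for k,v in w.items()},open("w4.json","w"))
snap("side","pics/s4.png");print(proj(w,[.602,.037,.206]))
p=r.camera_params("top");q=json.load(open("w2.json"));print("bore",atz(p,294,153,.192),atz(q,584.5,116,.192),tri([(p,294,153),(q,584.5,116)]))
```

```text
[0.53219176 0.03096761 0.2686566 ] [[0.994, 0.112, 0.0], [0.112, -0.994, 0.001], [0.0, -0.001, -1.0]] [-0.4330772   0.14447816 -4.01769553] [ 0.0290525   0.03632268 -0.04086344] 6.5167 [ 0.002  0.002  0.005 -0.     0.002  0.001  0.001]
[324.12149192 138.28714618]
bore [0.6670949  0.04192352 0.192     ] [0.67083869 0.04438862 0.192     ] (array([0.67003674, 0.04287271, 0.18962977]), [np.float64(0.0020722176541040577), np.float64(0.0020722176541040998)])
```

View pics/w4.png

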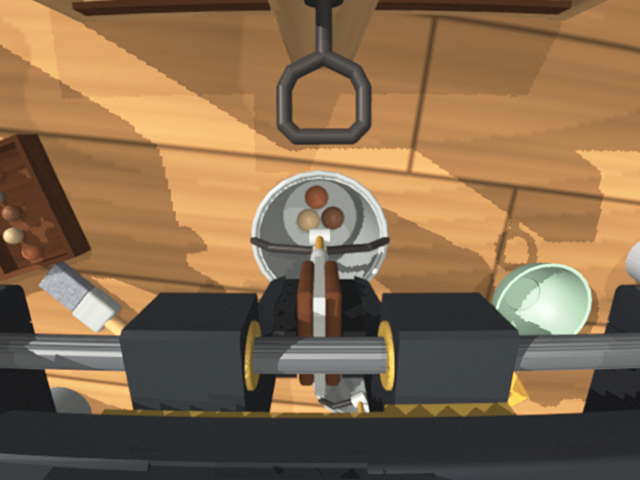

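The wrist view shows the loop with its front bar level at row 137, from about (290,137) to (357,137) and centred at (324,137). The hook nose is at (319,237), marbles inside.

Run:
```python
from h import *
import json
w=json.load(open("w4.json"));t=r.camera_params("top");q=json.load(open("w2.json"))
T=np.array([.53219,.03097,.26866]);c,s=.9937,.112
f=lambda X:(np.dot(X[:2]-T[:2],[c,s]).round(4),np.dot(X[:2]-T[:2],[-s,c]).round(4))
for z in(.203,.206,.209):
    X=atz(w,324,137,z);print(z,X.round(4),"ahead,left",f(X))
for a,n in((tri([(w,324,137),(t,296.7,176.8)]),"wt"),(tri([(w,324,137),(t,296.7,176.8),(q,542,169)]),"wtq")):print(n,a,f(a[0]))
print("ends",f(atz(w,277,100,.205)),f(atz(w,371,100,.205)))
print("nose pred px",proj(w,[*(T[:2]+.014*np.array([c,s])),T[2]-.213+.1615]), "hinge",proj(w,[*(T[:2]+.014*np.array([c,s])),T[2]-.213+.128]))
print("grip front top pred",proj(w,[*(T[:2]+.02*np.array([c,s])),T[2]+.009]))
print("rim axis",f(atz(w,319.5,236,T[2]-.213+.085)))
```

```text
0.203 [0.6027 0.0371 0.203 ] ahead,left (np.float64(0.0707), np.float64(-0.0018))
0.206 [0.6026 0.0371 0.206 ] ahead,left (np.float64(0.0707), np.float64(-0.0018))
0.209 [0.6026 0.0372 0.209 ] ahead,left (np.float64(0.0707), np.float64(-0.0017))
wt (array([0.60291737, 0.03610576, 0.19560955]), [np.float64(0.0009172711160925775), np.float64(0.0009172711160926327)]) (np.float64(0.0709), np.float64(-0.0028))
wtq (array([0.60315096, 0.03633305, 0.20327521]), [np.float64(0.0009160646362283559), np.float64(0.0027713248309465073), np.float64(0.0029143939691265936)]) (np.float64(0.0711), np.float64(-0.0026))
ends (np.float64(0.0886), np.float64(0.0217)) (np.float64(0.0886), np.float64(-0.0251))
nose pred px [320.49004948 250.26304743] hinge [320.2733951  233.55124594]
grip front top pred [321.19773629 286.90634468]
rim axis (np.float64(0.0006), np.float64(0.0004))
```

The bar is 70.7 mm ahead and 1.8 mm to the right, at about z=0.206 (the loop is screwed in almost fully). I'll approach to about 6 mm before touch.

Call:
step_arm(
  plan=[
    [[0.004,-0.001,0],[0,0,0],1],
    [[0.012,0,0],[0,0,0],1],
    [[0.022,0.001,-0.001],[0,0,0],1],
    [[0.032,0.002,-0.001],[0,0,0],1],
    [[0.04,0.003,-0.001],[0,0,0],1],
    [[0.044,0.003,-0.001],[0,0,0],1],
    [[0.044,0.003,-0.001],[0,0,0],1],
    [[0.044,0.003,-0.001],[0,0,0],1],
    [[0.044,0.003,-0.001],[0,0,0],1],
  ],
)

```text
time_s: 7.37
ee_pos: [0.5757, 0.0326, 0.2673]
tcp_rot: [[0.994, 0.11, -0.001], [0.11, -0.994, -0.0], [-0.001, 0.0, -1.0]]
force: [0.6, -0.2, -3.5]
finger_gap: 0.0155
gripper_force: 55.0
```

Call:
step_arm(
  plan=[
    [[0.001,0,0],[0,0,0],1],
    [[0.002,0,0],[0,0,0],1],
    [[0.003,0,0],[0,0,0],1],
    [[0.004,0,0],[0,0,0],1],
    [[0.004,0,0],[0,0,0],1],
    [[0.004,0,0],[0,0,0],1],
  ],
)

```text
time_s: 7.87
ee_pos: [0.5803, 0.0327, 0.2674]
tcp_rot: [[0.994, 0.109, 0.0], [0.109, -0.994, -0.0], [0.0, 0.0, -1.0]]
force: [0.2, 0.0, -4.3]
finger_gap: 0.0154
gripper_force: 55.0
```

Call:
step_arm(
  plan=[
    [[0.001,0,0],[0,0,0],1],
    [[0.002,0,0],[0,0,0],1],
    [[0.002,0,0],[0,0,0],1],
    [[0.002,0,0],[0,0,0],1],
  ],
)

```text
time_s: 8.2
ee_pos: [0.5824, 0.0327, 0.2674]
tcp_rot: [[0.994, 0.11, 0.0], [0.11, -0.994, -0.0], [0.0, 0.0, -1.0]]
force: [-0.4, 0.7, -2.8]
finger_gap: 0.016
gripper_force: 55.0
```

Call:
step_arm(
  plan=[
    [[0.001,0,0],[0,0,0],1],
    [[0.002,0,0],[0,0,0],1],
    [[0.002,0,0],[0,0,0],1],
    [[0.002,0,0],[0,0,0],1],
  ],
)

```text
time_s: 8.53
ee_pos: [0.5844, 0.0328, 0.2674]
tcp_rot: [[0.994, 0.11, 0.0], [0.11, -0.994, -0.0], [0.0, 0.0, -1.0]]
force: [-0.2, -0.4, -3.6]
finger_gap: 0.0155
gripper_force: 55.0
```

Call:
step_arm(
  plan=[
    [[0.001,0,0],[0,0,0],1],
    [[0.002,0,0],[0,0,0],1],
    [[0.002,0,0],[0,0,0],1],
    [[0.002,0,0],[0,0,0],1],
  ],
)

```text
time_s: 8.87
ee_pos: [0.5858, 0.0327, 0.2672]
tcp_rot: [[0.994, 0.11, -0.001], [0.11, -0.994, -0.0], [-0.001, 0.0, -1.0]]
force: [-2.2, 0.0, -2.9]
finger_gap: 0.0151
gripper_force: 55.0
```

Call:
step_arm(
  plan=[
    [[0.001,0,0],[0,0,0],1],
    [[0.002,0,0],[0,0,0],1],
    [[0.002,0,0],[0,0,0],1],
    [[0.002,0,0],[0,0,0],1],
  ],
)

```text
time_s: 9.2
ee_pos: [0.5879, 0.0329, 0.2672]
tcp_rot: [[0.994, 0.11, -0.001], [0.11, -0.994, -0.0], [-0.001, -0.0, -1.0]]
force: [-2.1, -0.1, -3.9]
finger_gap: 0.0155
gripper_force: 55.0
```

Touch at about x=0.5855, and the gate gives at about 2.2 N, as it should. I'll continue in small steps.

Call:
step_arm(
  plan=[
    [[0.001,0,0],[0,0,0],1],
    [[0.002,0,0],[0,0,0],1],
    [[0.003,0,0],[0,0,0],1],
    [[0.004,0,0],[0,0,0],1],
    [[0.004,0,0],[0,0,0],1],
    [[0.004,0,0],[0,0,0],1],
  ],
)

```text
time_s: 9.7
ee_pos: [0.5921, 0.0327, 0.2672]
tcp_rot: [[0.994, 0.11, -0.001], [0.11, -0.994, -0.0], [-0.001, 0.0, -1.0]]
force: [-4.0, 0.6, -3.2]
finger_gap: 0.0157
gripper_force: 55.0
```

Run:
```python
from h import *
o=r.get_obs();print(o["force"],o["wrist_torque"]);w=r.camera_params("wrist");im=snap("wrist","pics/w5.png");t=snap("side","pics/s5.png");q=snap("top","pics/t5.png")
T=o["ee_pos"];print(proj(w,[.6057,.0345,.206]), proj(w,[T[0]+.014,T[1],T[2]-.213+.1615]))
R=lambda a,x,y,ww,h:cv2.resize(a[y:y+h,x:x+ww,::-1],(400,400),interpolation=cv2.INTER_CUBIC)
cv2.imwrite("pics/c5.png",np.hstack([R(im,220,130,200,200),R(t,170,150,120,120)]))
```

```text
[-3.97575514  0.56543423 -3.19880459] [ 0.17831397  0.91067872 -0.01423147]
[319.8887589  245.33778506] [323.39747632 250.37129007]
```

View pics/c5.png

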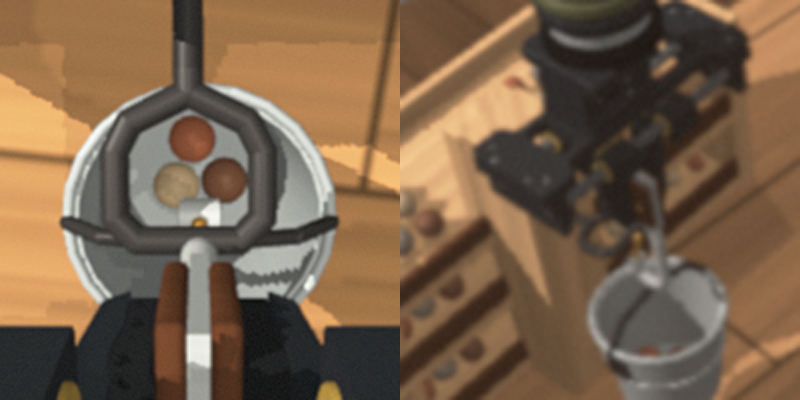

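The crop shows the hook nose (198,245) above the bar and the brass hinge (200,222) below it, inside the loop. The bar is on the gate, about 2 mm off centre, which is fine. I'll push on.

Call:
step_arm(
  plan=[
    [[0.001,0,0],[0,0,0],1],
    [[0.002,0,0],[0,0,0],1],
    [[0.003,0,0],[0,0,0],1],
    [[0.004,0,0],[0,0,0],1],
    [[0.005,0.001,0],[0,0,0],1],
    [[0.006,0.001,0],[0,0,0],1],
    [[0.006,0.001,0],[0,0,0],1],
    [[0.006,0.001,0],[0,0,0],1],
  ],
)

```text
time_s: 10.52
ee_pos: [0.5983, 0.0333, 0.2671]
tcp_rot: [[0.994, 0.109, -0.0], [0.109, -0.994, -0.001], [-0.0, 0.001, -1.0]]
force: [-4.4, -1.2, -4.8]
finger_gap: 0.0157
gripper_force: 55.0
```

Call:
step_arm(
  plan=[
    [[0.001,0,0],[0,0,0],1],
    [[0.002,0,0],[0,0,0],1],
    [[0.003,0,0],[0,0,0],1],
    [[0.003,0,0],[0,0,0],1],
    [[0.003,0,0],[0,0,0],1],
  ],
)

```text
time_s: 10.93
ee_pos: [0.6014, 0.0339, 0.2672]
tcp_rot: [[0.994, 0.11, 0.0], [0.11, -0.994, 0.0], [0.0, -0.0, -1.0]]
force: [-4.2, -1.4, -5.4]
finger_gap: 0.0155
gripper_force: 55.0
```

Depth is about 16 mm and the force is still soft. A touch more, then I lower in small steps and watch Fz.

Call:
step_arm(
  plan=[
    [[0.001,0,0],[0,0,0],1],
    [[0.001,0,0],[0,0,0],1],
    [[0.001,0,-0.001],[0,0,0],1],
    [[0.001,0,-0.002],[0,0,0],1],
    [[0.001,0,-0.003],[0,0,0],1],
    [[0.001,0,-0.004],[0,0,0],1],
    [[0.001,0,-0.004],[0,0,0],1],
  ],
)

```text
time_s: 11.52
ee_pos: [0.6026, 0.0338, 0.2632]
tcp_rot: [[0.994, 0.11, 0.001], [0.11, -0.994, 0.0], [0.001, -0.0, -1.0]]
force: [-3.6, 0.1, -6.2]
finger_gap: 0.0155
gripper_force: 55.0
```

Call:
step_arm(
  plan=[
    [[0,0,-0.001],[0,0,0],1],
    [[0,0,-0.002],[0,0,0],1],
    [[0,0,-0.003],[0,0,0],1],
    [[0,0,-0.003],[0,0,0],1],
  ],
)

```text
time_s: 11.85
ee_pos: [0.6026, 0.0338, 0.2601]
tcp_rot: [[0.994, 0.11, 0.001], [0.11, -0.994, 0.0], [0.001, -0.0, -1.0]]
force: [-2.6, 0.1, -7.9]
finger_gap: 0.0156
gripper_force: 55.0
```

Call:
step_arm(
  plan=[
    [[0,0,-0.001],[0,0,0],1],
    [[0,0,-0.002],[0,0,0],1],
    [[0,0,-0.003],[0,0,0],1],
    [[0,0,-0.003],[0,0,0],1],
  ],
)

```text
time_s: 12.18
ee_pos: [0.6025, 0.0337, 0.257]
tcp_rot: [[0.994, 0.11, 0.0], [0.11, -0.994, 0.0], [0.0, -0.0, -1.0]]
force: [-1.3, -0.2, -8.6]
finger_gap: 0.0158
gripper_force: 55.0
```

Call:
step_arm(
  plan=[
    [[0,0,-0.001],[0,0,0],1],
    [[0,0,-0.002],[0,0,0],1],
    [[0,0,-0.003],[0,0,0],1],
    [[0,0,-0.003],[0,0,0],1],
  ],
)

```text
time_s: 12.52
ee_pos: [0.6031, 0.0339, 0.2548]
tcp_rot: [[0.994, 0.11, 0.002], [0.11, -0.994, 0.0], [0.002, -0.0, -1.0]]
force: [-0.8, 0.2, -4.0]
finger_gap: 0.0154
gripper_force: 55.0
```

Call:
step_arm(
  plan=[
    [[0,0,-0.001],[0,0,0],1],
    [[0,0,-0.002],[0,0,0],1],
    [[0,0,-0.002],[0,0,0],1],
    [[0,0,-0.002],[0,0,0],1],
  ],
)

```text
time_s: 12.85
ee_pos: [0.6023, 0.0337, 0.2524]
tcp_rot: [[0.994, 0.11, 0.0], [0.11, -0.994, -0.0], [0.0, 0.0, -1.0]]
force: [0.5, 0.6, -3.7]
finger_gap: 0.0159
gripper_force: 55.0
```

The gate has sprung: the force is back to weight only. I'll centre the bow over the bar (+3.5 mm) and lower gently.

Call:
step_arm(
  plan=[
    [[0.001,0,-0.001],[0,0,0],1],
    [[0.002,0,-0.002],[0,0,0],1],
    [[0.003,0,-0.003],[0,0,0],1],
    [[0.0035,0,-0.004],[0,0,0],1],
    [[0.0035,0,-0.004],[0,0,0],1],
    [[0.0035,0,-0.004],[0,0,0],1],
  ],
)

```text
time_s: 13.35
ee_pos: [0.6058, 0.0337, 0.2482]
tcp_rot: [[0.994, 0.11, -0.0], [0.11, -0.994, -0.0], [-0.0, 0.0, -1.0]]
force: [0.1, -0.1, -3.3]
finger_gap: 0.0156
gripper_force: 55.0
```

Call:
step_arm(
  plan=[
    [[0,0,-0.0005],[0,0,0],1],
    [[0,0,-0.001],[0,0,0],1],
    [[0,0,-0.0015],[0,0,0],1],
    [[0,0,-0.0015],[0,0,0],1],
    [[0,0,-0.0015],[0,0,0],1],
  ],
)

```text
time_s: 13.77
ee_pos: [0.6058, 0.0337, 0.2469]
tcp_rot: [[0.994, 0.11, -0.0], [0.11, -0.994, -0.0], [-0.0, 0.0, -1.0]]
force: [0.7, 0.2, -2.9]
finger_gap: 0.0156
gripper_force: 55.0
```

Call:
step_arm(
  plan=[
    [[0,0,-0.0005],[0,0,0],1],
    [[0,0,-0.001],[0,0,0],1],
    [[0,0,-0.001],[0,0,0],1],
    [[0,0,-0.001],[0,0,0],1],
  ],
)

```text
time_s: 14.1
ee_pos: [0.6059, 0.0338, 0.2464]
tcp_rot: [[0.994, 0.11, 0.001], [0.11, -0.994, -0.0], [0.001, 0.0, -1.0]]
force: [-1.9, 0.1, 2.1]
finger_gap: 0.0157
gripper_force: 55.0
```

Call:
step_arm(
  plan=[
    [[0,0,-0.0005],[0,0,0],1],
    [[0,0,-0.001],[0,0,0],1],
    [[0,0,-0.001],[0,0,0],1],
    [[0,0,-0.001],[0,0,0],1],
  ],
)

```text
time_s: 14.43
ee_pos: [0.606, 0.0338, 0.2461]
tcp_rot: [[0.994, 0.109, 0.001], [0.109, -0.994, -0.0], [0.001, 0.0, -1.0]]
force: [-2.4, -0.9, 8.2]
finger_gap: 0.0153
gripper_force: 55.0
```

Seated, with slightly too much weight on the loop (about 12 N). I'll back off 1.2 mm and centre by -1 mm.

Call:
step_arm(
  plan=[
    [[0,0,0.0012],[0,0,0],1],
    [[-0.0005,0,0.0012],[0,0,0],1],
    [[-0.001,0,0.0012],[0,0,0],1],
    [[-0.001,0,0.0012],[0,0,0],1],
    [[-0.001,0,0.0012],[0,0,0],1],
  ],
)

```text
time_s: 14.85
ee_pos: [0.6057, 0.0338, 0.2464]
tcp_rot: [[0.994, 0.109, 0.002], [0.109, -0.994, 0.0], [0.002, 0.0, -1.0]]
force: [2.2, -0.0, 1.8]
finger_gap: 0.0159
gripper_force: 55.0
```

Run:
```python
from h import *
o=r.get_obs();print(o["force"],o["wrist_torque"],o["ee_pos"]);im=snap("wrist","pics/w6.png");t=snap("side","pics/s6.png")
R=lambda a,x,y,ww,h:cv2.resize(a[y:y+h,x:x+ww,::-1],(400,400),interpolation=cv2.INTER_CUBIC)
cv2.imwrite("pics/c6.png",np.hstack([R(im,220,130,200,200),R(t,205,165,80,80)]))
```

```text
[ 2.18141865 -0.01774418  1.78485837] [-0.08654752 -0.35797238  0.00882417] [0.60571981 0.03378439 0.24640157]
```

View pics/c6.png

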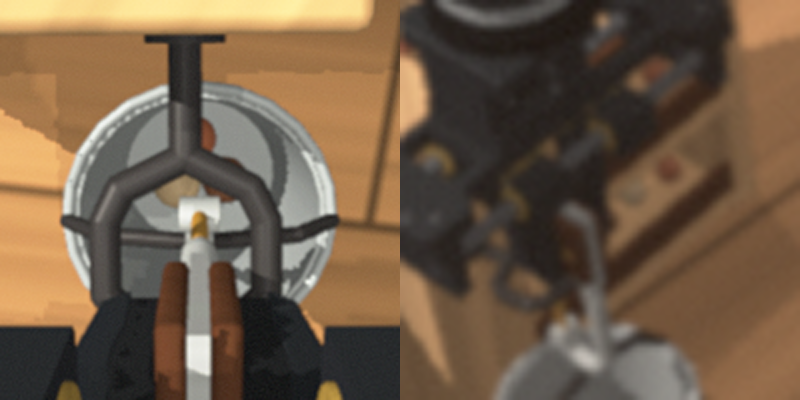

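The wrist crop shows the gate (200,225) closed up to the nose inside the loop, with the bar hidden under the bow. I'll relax the residual force, then open a little at a time.

Call:
step_arm(
  plan=[
    [[0.0005,0,0.0003],[0,0,0],1],
    [[0.0005,0,0.0003],[0,0,0],1],
    [[0.0005,0,0.0003],[0,0,0],1],
    [[0.0005,0,0.0003],[0,0,0],1],
  ],
  squeeze=20,
)

```text
time_s: 15.28
ee_pos: [0.6057, 0.0338, 0.2465]
tcp_rot: [[0.994, 0.11, 0.001], [0.11, -0.994, 0.0], [0.001, 0.0, -1.0]]
force: [2.8, 0.7, 1.3]
finger_gap: 0.0155
gripper_force: 20.0
```

Call:
step_arm(
  plan=[
    [[0,0,0],[0,0,0],1],
    [[0,0,0],[0,0,0],1],
    [[0,0,0],[0,0,0],1],
  ],
  squeeze=4,
)

```text
time_s: 15.53
ee_pos: [0.6054, 0.0337, 0.2464]
tcp_rot: [[0.994, 0.11, 0.0], [0.11, -0.994, -0.0], [0.0, 0.0, -1.0]]
force: [2.0, -0.1, 1.0]
finger_gap: 0.016
gripper_force: 4.0
```

Call:
step_arm(
  plan=[
    [[0,0,0],[0,0,0],0.6],
    [[0,0,0],[0,0,0],0.55],
    [[0,0,0],[0,0,0],0.5],
    [[0,0,0],[0,0,0],0.4],
    [[0,0,0],[0,0,0],0.3],
    [[0,0,0],[0,0,0],0.2],
    [[0,0,0],[0,0,0],0.2],
    [[0,0,0],[0,0,0],0.2],
    [[0,0,0],[0,0,0],0.2],
  ],
)

```text
time_s: 16.28
ee_pos: [0.6053, 0.0337, 0.2464]
tcp_rot: [[0.994, 0.11, -0.0], [0.11, -0.994, -0.0], [-0.0, 0.0, -1.0]]
force: [-0.3, -0.5, 0.6]
finger_gap: 0.0352
gripper_force: 0.0
```

Call:
step_arm(
  plan=[
    [[0,0,0.004],[0,0,0],0.2],
    [[0,0,0.012],[0,0,0],0.2],
    [[0,0,0.025],[0,0,0],0.2],
    [[0,0,0.045],[0,0,0],0.2],
    [[0,0,0.07],[0,0,0],0.2],
    [[0,0,0.1],[0,0,0],0.2],
    [[0,0,0.13],[0,0,0],0.2],
    [[-0.03,0,0.14],[0,0,0],0.2],
    [[-0.06,0,0.14],[0,0,0],0.2],
    [[-0.09,0,0.14],[0,0,0],0.2],
    [[-0.09,0,0.14],[0,0,0],0.2],
    [[-0.09,0,0.14],[0,0,0],0.2],
  ],
)

```text
time_s: 17.28
ee_pos: [0.5142, 0.0337, 0.3876]
tcp_rot: [[0.994, 0.11, 0.001], [0.11, -0.994, -0.001], [0.001, 0.001, -1.0]]
force: [1.3, 0.1, -0.1]
finger_gap: 0.0352
gripper_force: 0.0
```

Run:
```python
from h import *
o=r.get_obs();print(o["force"],o["finger_gap"],o["time_s"]);im=snap("wrist","pics/w7.png");t=snap("side","pics/s7.png")
R=lambda a,x,y,ww,h:cv2.resize(a[y:y+h,x:x+ww,::-1],(400,400),interpolation=cv2.INTER_CUBIC)
cv2.imwrite("pics/c7.png",np.hstack([R(im,200,60,240,240),R(t,185,165,110,110)]))
```

```text
[ 1.2765476   0.11562888 -0.0957348 ] 0.0351584880832739 17.2833
```

View pics/c7.png

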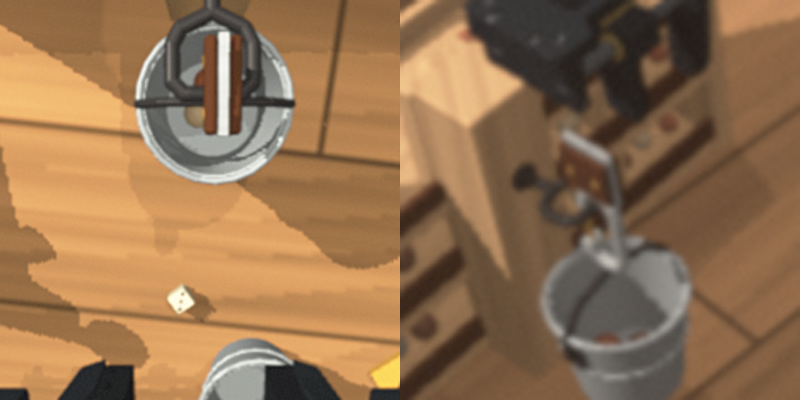

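The pail hangs upright on the loop with its marbles in it. The hook is around the front bar, the gate is shut, and the gripper is clear. I'll let it settle a moment and hand in.

Call:
step_arm(
  plan=[
    [[0,0,0],[0,0,0],0.2],
    [[0,0,0],[0,0,0],0.2],
    [[0,0,0],[0,0,0],0.2],
    [[0,0,0],[0,0,0],0.2],
    [[0,0,0],[0,0,0],0.2],
    [[0,0,0],[0,0,0],0.2],
    [[0,0,0],[0,0,0],0.2],
    [[0,0,0],[0,0,0],0.2],
    [[0,0,0],[0,0,0],0.2],
    [[0,0,0],[0,0,0],0.2],
  ],
)

```text
time_s: 18.22
ee_pos: [0.5153, 0.0338, 0.3864]
tcp_rot: [[0.994, 0.11, 0.0], [0.11, -0.994, -0.0], [0.0, 0.0, -1.0]]
force: [0.0, -0.2, 0.3]
finger_gap: 0.0348
gripper_force: 0.0
```

```bash
python3 -c "
from plant import r
print(r.job_done())"
```

```text
the job is handed in; nothing more can be done
None
```

The pail hangs on the rack's loop with the gate shut, the marbles in it and the gripper clear, handed in at about 18 s; the loop's load peaked at an estimated 12 N while seating, under the 16 N limit.

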